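# Packing sealed candle tins from the seamer's tray

## Robot

A 6-joint arm with a two-finger parallel gripper is mounted at the origin on the work surface. World frame = base frame: x ahead of the robot, y to its left, z up, the work surface at z = 0. Lengths are in m, angles in rad, forces in N, time in s.
With the tool pointing down it reaches from about 0.375 to 0.9 m from the base axis. Payload 3.1 kg.
Tool frame: the origin (TCP) lies at the very end of the fingers, on their centre line; the grasp point (between the pads) lies 19 mm behind it (manip.tcp_to_grasp is the distance from the TCP to the grasp point, in m); z points along the fingers, y is the line along which they close (so a half turn about z gives the same grasp; the last joint's range is limited). The gripper opens to 85 mm and grips with 20 to 120 N. Pads are 22 mm wide; open, the fingers measure 114 mm over their backs; the gripper's body (76 mm by 85 mm) begins 54 mm behind the grasp point. The pads swing forward as they close: fully open they stand 13 mm farther back than shut.
Start: joints at [-1.282, 0.527, 1.433, -0, 1.181, -0.178], TCP at [0.282, -0.558, 0.231] pointing down, gripper open.
Joint ranges: [-3.08, 3.08], [-0.75, 2.2], [0.22, 2.44], [-1.43, 4.57], [0, 2.65], [-2.85, 2.85]. Speed limits (rad/s): [2.79, 2.79, 3.14, 3.14, 3.14, 3.14].

## Interface

Orientations are given as a unit quaternion [x, y, z, w].
In Python, from station import manip gives the robot as it stands. The module is installed in compiled form; this text tells all that it offers.
- The arm moves only by the tool step_arm, never from a script. Its argument "commands" is one flat list of numbers, 6 for each row, row after row: the shift along the tool's x, y, z in m, then the turn, a rotation vector about the tool's x, y, z in degrees. A call has exactly 10 rows; each row is the pose to reach, as a shift and turn from the pose commanded when the call began, along the tool's axes at that moment; what a row does not reach only later rows make up. A row lasts 1/10 s, in which the tool goes at most 50 mm and 8.59 degrees, less where a joint would pass 70% of its speed; a pose out of reach is approached as far as the arm can. A call with a gripper value outside its range is refused whole. "jaw" is the opening in per cent of the stroke, from 0 (shut) to 100 (fully open), set as the call begins (left out, the last holds). The fingers move at their own pace and stop on an object; "grip_force" is the grip in N (left out, the last holds). Time passes only in rows, so rows that repeat a pose let the fingers close, or fill a call up. It gives the time, the measured TCP pose, the force, the opening and the grip force at its end, in the units of the state.
- manip.sense(): the state, without advancing time (a new reading comes with each control period).
- manip.snapshot(name): name is "side" or "top"; returns a dict with "pixels" (420x560x3 uint8, blue, green, red), "fx", "fy", "cx", "cy" (pixels), "R" (3x3) and "t" (3): a world point X has camera coordinates R X + t. Camera axes: x right, y down, z forward; pixel columns grow to the right and rows downward; lengths in m; the calibration is good to about 2 mm. A picture is of the moment at which its call begins. There is no depth.
- manip.sign_off(): hands the job in; it is judged then, once.
The state is a dict: "t": time; "q": joint angles; "qd": joint speeds; "tau": joint torques, N m; "tcp_pos": TCP position; "tool_rot": TCP orientation; "force": force on the tool from outside, world axes, zero at the start; "ft_torque": the same for the moment, N m; "finger_gap": opening from 0.0 (shut) to 1.0 (fully open); "gripper_force": force on a finger pad.
Only numpy, scipy, OpenCV 4.12 (cv2) and the standard library are available. Lean on these libraries where they do the work, as an engineer would, in place of code of your own. Each camera call takes 0.05 s, during which the arm holds its last target. There are 200 camera calls.

## Task

Two finished candle tins, the ones with a silver lid, have come out of the lid-seaming machine into its steel catch tray. Pick both up and set them down gently, standing upright, on the floor of the blue crate beside the tins already packed there; do not disturb the open tin (wax and a brown cardboard cross showing) that also stands in the tray.

Things in the scene. Friction and masses are not known exactly. Their poses are not given: they have to be found in the camera images.
- tin_a: Finished candle tin: gold upright cylinder, 54 mm diameter (57 over the lid rim), 66 mm tall, flat silver lid, 0.14 to 0.28 kg. Origin: centre of its underside, z up. Stands in a steel catch tray (floor 4 mm, rim 18 mm above the table; edges at least 45 mm from the tin's centre). The tray's three tins are spread along world y in any order, at least 95 mm apart: closing the fingers along world x clears the others.
- tin_b: Second finished tin, the same in every way as tin_a: gold, flat silver lid, 54 mm diameter, 66 mm tall; origin at the centre of its underside. The fixed green machine stands beyond the tray's right (-y) end, at least 100 mm from any tray tin's centre; its chute, below 100 mm high, ends at the tray.
- open_tin: Unfinished tin standing in the same catch tray: same gold body, 54 mm diameter and 66 mm tall, but no lid: cream wax with a dark brown cardboard cross on top. Stays where it is. Origin: centre of its underside.
- crate: Blue plastic crate, open on top, fixed; 300 mm along its x, 360 along its y, 75 tall, walls 6 mm, inner floor 6 mm above the table. Origin: centre of its underside; axes within 15 degrees of the world's. Two sealed tins stand in it near crate x +100, y -70 and +70 mm (within 12 mm); the part with x below +40 mm is empty: (-40, -70) and (-40, +70) mm are good spots.

How it is judged:
By the outcome, as a careful person would: the job done as asked, in the order asked, and still so for the second after the job is handed in, with the robot touching nothing.
It also fails if it takes over 59 s, if anything falls off the work surface, if the arm or the gripper's body presses on something with over 40 N, if the wrist force passes 120 N, or if a joint passes its speed limit or range.

## Working session

There is one attempt and no reset: what is moved stays moved. The work goes in short steps, Python scripts to look and compute and a tool call to move; the robot and the scene stay as the last step left them, time stands still between calls to the robot, and variables do not carry over. Pictures are saved under pics/ and viewed, at most 10 in all, crops included, and the job is handed in when it is done.

Besides the shell and the picture viewer there is one more tool, called after "Request:" as name(argument=value, ...) on one line, values as JSON. step_arm: Moves the arm, as the interface text tells. Its arguments: {"type":"object","properties":{"commands":{"type":"array","items":{"type":"number"}},"jaw":{"type":"number"},"grip_force":{"type":"number"}},"required":["commands"]}

```bash
mkdir -p pics; python3 - <<'E'
from station import manip
import cv2,numpy as np,pickle
s=manip.sense();print({k:np.round(s[k],3) for k in('t','tcp_pos','tool_rot','force','finger_gap')},manip.tcp_to_grasp)
for n in('top','side'):
    d=manip.snapshot(n);cv2.imwrite(f'pics/{n}0.png',d['pixels']);pickle.dump(d,open(f'{n}.pkl','wb'))
    print(n,d['fx'],d['fy'],d['cx'],d['cy'],np.round(d['R'],3).tolist(),np.round(-d['R'].T@d['t'],3))
E
```

```text
{'t': np.float64(0.0), 'tcp_pos': array([ 0.282, -0.557,  0.23 ]), 'tool_rot': array([ 0.973,  0.232, -0.   , -0.001]), 'force': array([0.336, 0.394, 0.734]), 'finger_gap': np.float64(0.999)} 0.0187
top 405.30590306258307 405.30590306258307 280.3468935434172 208.71537191576158 [[0.015, -1.0, 0.003], [-0.997, -0.016, -0.079], [0.079, -0.001, -0.997]] [ 0.457 -0.027  0.856]
side 396.6368043995562 396.6368043995562 281.66148416148894 214.1945224945152 [[0.991, -0.137, -0.01], [-0.11, -0.747, -0.655], [0.082, 0.65, -0.755]] [ 0.442 -0.561  0.636]
```

View pics/top0.png

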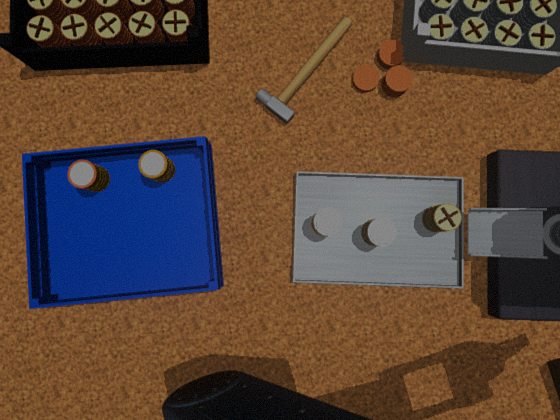

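View pics/side0.png

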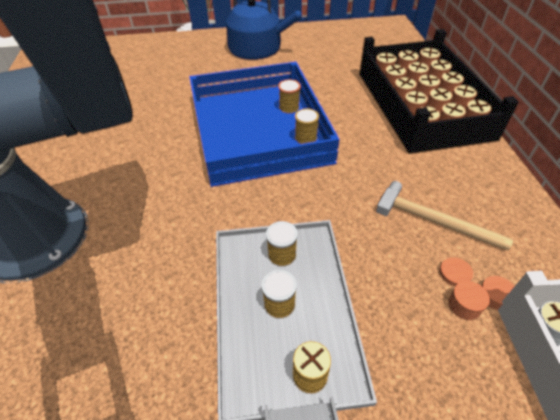

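The top view shows the lidded tins at about (325,222) and (379,232), and the open tin at (447,217). The crate rim corners are near (24,153), (208,138), (220,290) and (31,306). In the side view the lids are at about (282,235) and (279,285).

```bash
cat > h.py <<'E'
import numpy as np
def ray(d,u,v,z):
    c=-d['R'].T@d['t']; r=d['R'].T@np.array([(u-d['cx'])/d['fx'],(v-d['cy'])/d['fy'],1]); return c+r*(z-c[2])/r[2]
def proj(d,X):
    p=d['R']@np.array(X)+d['t']; return d['fx']*p[0]/p[2]+d['cx'],d['fy']*p[1]/p[2]+d['cy']
E
python3 - <<'E'
import pickle,cv2,numpy as np
from h import *
t=pickle.load(open('top.pkl','rb'));s=pickle.load(open('side.pkl','rb'))
print('top',[ray(t,*p,.07).round(4).tolist() for p in[(325,222),(379,232),(447,217)]])
print('side',[ray(s,*p,.07).round(4).tolist() for p in[(282,235),(279,285),(311,358)]])
c=np.array([ray(t,*p,.075)[:2] for p in[(24,153),(208,138),(220,290),(31,306)]]);print(c.round(3).tolist(),c.mean(0))
print('edges',np.linalg.norm(c-np.roll(c,-1,0),axis=1))
print('packed',[ray(t,*p,.072).round(4).tolist() for p in[(83,174),(153,164)]])
a=cv2.resize(t['pixels'][185:265,290:470],None,fx=4,fy=4,interpolation=cv2.INTER_CUBIC)
b=cv2.resize(s['pixels'][215:325,240:320],None,fx=4,fy=4,interpolation=cv2.INTER_CUBIC)
o=np.zeros((440,800,3),np.uint8);o=np.zeros((440,1040,3),np.uint8);o[:320,:720]=a;o[:440,720:]=b
cv2.imwrite('pics/z.png',cv2.resize(o,(800,338)))
E
```

```text
top [[0.4944, -0.1147, 0.07], [0.4766, -0.2195, 0.07], [0.5078, -0.3518, 0.07]]
side [[0.4977, -0.1228, 0.07], [0.4786, -0.2248, 0.07], [0.5083, -0.3505, 0.07]]
[[0.62, 0.474], [0.655, 0.116], [0.362, 0.085], [0.326, 0.442]] [0.49071338 0.27914615]
edges [0.35962109 0.29525502 0.35868344 0.29515661]
packed [[0.5806, 0.3584, 0.072], [0.6025, 0.2227, 0.072]]
```

View pics/z.png

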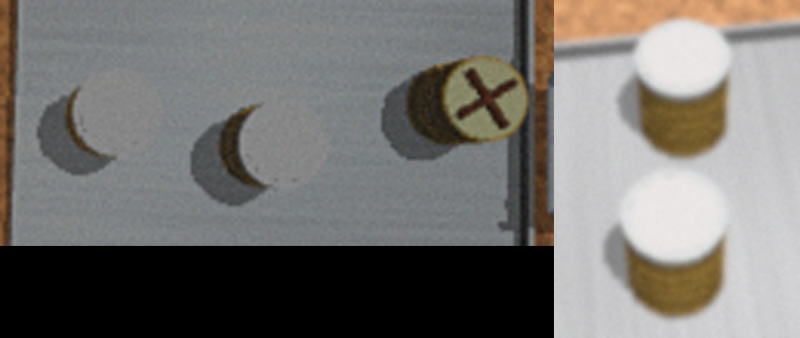

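Request:
step_arm(commands=[0.0207,-0.0232,0,0,0,-6.32,0.0413,-0.0463,0,0,0,-12.64,0.062,-0.0695,0,0,0,-18.96,0.0827,-0.0927,0,0,0,-25.28,0.1033,-0.1158,0,0,0,-31.6,0.124,-0.139,0,0,0,-37.92,0.1447,-0.1622,0,0,0,-44.24,0.1654,-0.1854,0,0,0,-50.56,0.186,-0.2085,0,0,0,-56.88,0.2067,-0.2317,0,0,0,-63.2], jaw=100, grip_force=45)

```text
t: 1.1
tcp_pos: [0.3619, -0.2564, 0.2311]
tool_rot: [0.706, 0.709, 0.0, -0.0]
force: [0.2, -0.1, 0.6]
finger_gap: 1.0
gripper_force: 0.0
```

Request:
step_arm(commands=[0.0136,0.0134,0.011,0,0,0,0.0272,0.0267,0.022,0,0,0,0.0408,0.04,0.033,0,0,0,0.0544,0.0534,0.044,0,0,0,0.068,0.0667,0.055,0,0,0,0.0816,0.08,0.066,0,0,0,0.0952,0.0934,0.077,0,0,0,0.1088,0.1068,0.088,0,0,0,0.1224,0.12,0.099,0,0,0,0.136,0.1335,0.111,0,0,0])

```text
t: 2.1
tcp_pos: [0.4957, -0.1211, 0.1197]
tool_rot: [0.707, 0.707, -0.0, -0.0]
force: [-0.8, -0.4, -0.5]
finger_gap: 0.995
gripper_force: 0.0
```

```bash
python3 - <<'E'
from station import manip
import cv2,numpy as np
from h import *
print(manip.sense()['tcp_pos'])
t=manip.snapshot('top')
s=manip.snapshot('side')
print(proj(t,[.4955,-.121,.07]),proj(s,[.4955,-.121,.07]),proj(s,[.478,-.226,.07]))
a=cv2.resize(t['pixels'][160:300,290:470],None,fx=2,fy=2);b=cv2.resize(s['pixels'][150:340,190:390],None,fx=2,fy=2)
o=np.zeros((380,760,3),np.uint8);o[:280,:360]=a;o[:,360:]=b;cv2.imwrite('pics/z1.png',o)
E
```

```text
[ 0.49571851 -0.12114247  0.11965833]
(np.float64(328.2450934574779), np.float64(221.45954047305779)) (np.float64(280.64144700935816), np.float64(234.3542854627072)) (np.float64(278.70456842521384), np.float64(285.691361694575))
```

View pics/z1.png

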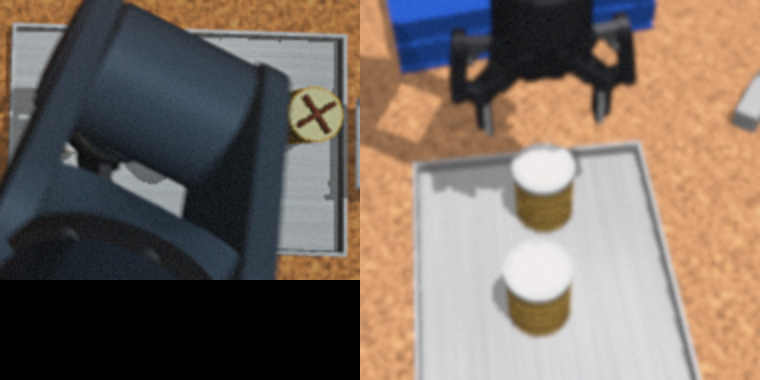

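The fingers sit level either side of tin 1, whose lid shows at about (543,168) in the crop, with the gripper centred over it. I'm going down.

Request:
step_arm(commands=[0,0,0.014,0,0,0,0,0,0.028,0,0,0,0,0,0.042,0,0,0,0,0,0.055,0,0,0,0,0,0.067,0,0,0,0,0,0.079,0,0,0,0,0,0.09,0,0,0,0,0,0.099,0,0,0,0,0,0.104,0,0,0,0,0,0.104,0,0,0])

```text
t: 3.2
tcp_pos: [0.495, -0.1216, 0.0156]
tool_rot: [0.707, 0.707, -0.0, -0.001]
force: [0.1, 0.1, 0.4]
finger_gap: 0.996
gripper_force: 0.0
```

Request:
step_arm(commands=[0,0,0,0,0,0,0,0,0,0,0,0,0,0,0,0,0,0,0,0,0,0,0,0,0,0,0,0,0,0,0,0,0,0,0,0,0,0,0,0,0,0,0,0,0,0,0,0,0,0,0,0,0,0,0,0,0,0,0,0], jaw=0, grip_force=45)

```text
t: 4.2
tcp_pos: [0.4958, -0.1219, 0.017]
tool_rot: [0.707, 0.707, 0.0, 0.001]
force: [0.1, 0.6, 6.1]
finger_gap: 0.624
gripper_force: 46.7
```

Request:
step_arm(commands=[0,0,-0.005,0,0,0,0,0,-0.015,0,0,0,0,0,-0.03,0,0,0,0,0,-0.05,0,0,0,0,0,-0.07,0,0,0,0,0,-0.09,0,0,0,0,0,-0.11,0,0,0,0,0,-0.125,0,0,0,0,0,-0.133,0,0,0,0,0,-0.135,0,0,0])

```text
t: 5.2
tcp_pos: [0.4956, -0.1219, 0.1523]
tool_rot: [0.707, 0.707, 0.0, 0.001]
force: [0.3, -0.1, -2.2]
finger_gap: 0.617
gripper_force: 47.0
```

Request:
step_arm(commands=[0.01,-0.001,0,0,0,0,0.03,-0.003,0,0,0,0,0.06,-0.007,0,0,0,0,0.095,-0.01,0,0,0,0,0.13,-0.014,0,0,0,0,0.165,-0.018,0,0,0,0,0.2,-0.022,0,0,0,0,0.235,-0.026,0,0,0,0,0.27,-0.03,0,0,0,0,0.3,-0.033,0,0,0,0])

```text
t: 6.2
tcp_pos: [0.4604, 0.1803, 0.1502]
tool_rot: [0.707, 0.707, -0.001, -0.001]
force: [0.1, -0.2, -2.0]
finger_gap: 0.623
gripper_force: 47.0
```

Request:
step_arm(commands=[0.03,-0.003,0,0,0,0,0.06,-0.007,0,0,0,0,0.09,-0.01,0,0,0,0,0.115,-0.013,0,0,0,0,0.138,-0.015,0.0,0,0,0,0.155,-0.017,0.01,0,0,0,0.163,-0.018,0.025,0,0,0,0.167,-0.0185,0.045,0,0,0,0.167,-0.0185,0.06,0,0,0,0.167,-0.0185,0.07,0,0,0])

```text
t: 7.2
tcp_pos: [0.4419, 0.3443, 0.0786]
tool_rot: [0.707, 0.707, -0.002, -0.001]
force: [-0.1, -0.2, -1.2]
finger_gap: 0.619
gripper_force: 47.0
```

Request:
step_arm(commands=[0,0,0.01,0,0,0,0,0,0.02,0,0,0,0,0,0.03,0,0,0,0,0,0.04,0,0,0,0,0,0.048,0,0,0,0,0,0.053,0,0,0,0,0,0.057,0,0,0,0,0,0.059,0,0,0,0,0,0.06,0,0,0,0,0,0.06,0,0,0])

```text
t: 8.2
tcp_pos: [0.4439, 0.3453, 0.0215]
tool_rot: [0.707, 0.707, 0.0, 0.0]
force: [0.7, -0.2, -2.2]
finger_gap: 0.628
gripper_force: 47.0
```

Request:
step_arm(commands=[0,0,0.0005,0,0,0,0,0,0.001,0,0,0,0,0,0.0015,0,0,0,0,0,0.002,0,0,0,0,0,0.0025,0,0,0,0,0,0.003,0,0,0,0,0,0.003,0,0,0,0,0,0.003,0,0,0,0,0,0.003,0,0,0,0,0,0.003,0,0,0])

```text
t: 9.2
tcp_pos: [0.4439, 0.3452, 0.019]
tool_rot: [0.707, 0.707, 0.0, 0.0]
force: [-1.4, -1.5, 4.9]
finger_gap: 0.627
gripper_force: 47.4
```

Request:
step_arm(commands=[0,0,0,0,0,0,0,0,0,0,0,0,0,0,0,0,0,0,0,0,0,0,0,0,0,0,0,0,0,0,0,0,0,0,0,0,0,0,0,0,0,0,0,0,0,0,0,0,0,0,0,0,0,0,0,0,0,0,0,0], jaw=100)

```text
t: 10.2
tcp_pos: [0.4438, 0.3452, 0.0183]
tool_rot: [0.707, 0.707, 0.0, 0.0]
force: [-0.1, 0.3, -0.8]
finger_gap: 1.003
gripper_force: 0.0
```

Request:
step_arm(commands=[0,0,-0.005,0,0,0,0,0,-0.015,0,0,0,0,0,-0.03,0,0,0,0,0,-0.05,0,0,0,0,0,-0.07,0,0,0,0,0,-0.09,0,0,0,0,0,-0.11,0,0,0,0,0,-0.125,0,0,0,0,0,-0.133,0,0,0,0,0,-0.133,0,0,0])

```text
t: 11.2
tcp_pos: [0.4445, 0.3456, 0.153]
tool_rot: [0.707, 0.707, 0.002, 0.001]
force: [0.6, 0.6, 0.0]
finger_gap: 0.998
gripper_force: 0.0
```

Request:
step_arm(commands=[-0.01,0.001,0,0,0,0,-0.03,0.002,0,0,0,0,-0.065,0.004,0,0,0,0,-0.105,0.006,0,0,0,0,-0.145,0.009,0,0,0,0,-0.185,0.011,0,0,0,0,-0.225,0.013,0,0,0,0,-0.265,0.016,0,0,0,0,-0.305,0.018,0,0,0,0,-0.34,0.02,0,0,0,0])

```text
t: 12.2
tcp_pos: [0.4627, 0.003, 0.1504]
tool_rot: [0.707, 0.707, -0.001, -0.001]
force: [-0.1, 0.1, 0.1]
finger_gap: 0.999
gripper_force: 0.0
```

Request:
step_arm(commands=[-0.035,0.002,0,0,0,0,-0.07,0.004,0,0,0,0,-0.105,0.006,0,0,0,0,-0.14,0.008,0,0,0,0,-0.175,0.011,0,0,0,0,-0.2,0.012,0,0,0,0,-0.22,0.013,0.01,0,0,0,-0.23,0.014,0.02,0,0,0,-0.232,0.014,0.03,0,0,0,-0.232,0.014,0.031,0,0,0])

```text
t: 13.2
tcp_pos: [0.4761, -0.2255, 0.1182]
tool_rot: [0.707, 0.707, -0.0, -0.003]
force: [-0.7, 1.0, 0.2]
finger_gap: 0.999
gripper_force: 0.0
```

```bash
python3 - <<'E'
from station import manip
import cv2,numpy as np
print(manip.sense()['tcp_pos'])
t=manip.snapshot('top');s=manip.snapshot('side')
a=cv2.resize(t['pixels'][120:320,10:240],None,fx=1.6,fy=1.6);b=cv2.resize(s['pixels'][50:400,150:390],None,fx=1.6,fy=1.6)
o=np.zeros((560,752,3),np.uint8);o[:320,:368]=a;o[:,368:]=b;cv2.imwrite('pics/z2.png',o)
E
```

```text
[ 0.47614485 -0.22551282  0.11823291]
```

View pics/z2.png

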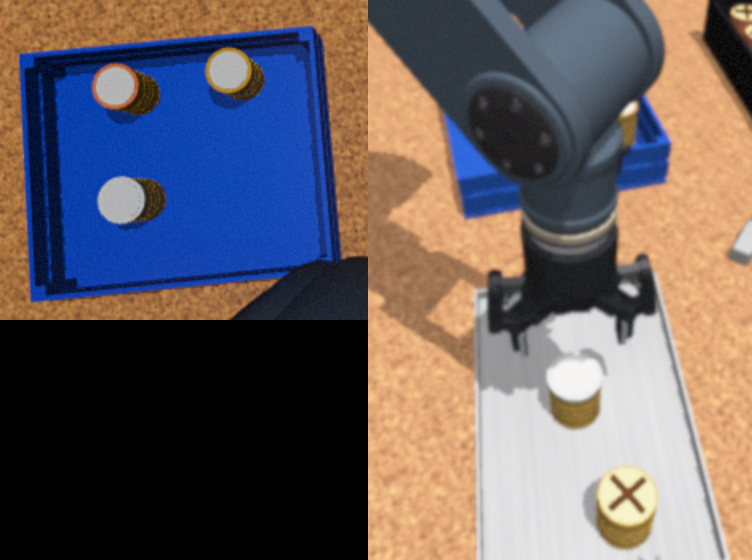

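The first tin stands upright in the crate, at about (121,200) in the crop. The gripper straddles tin 2, whose lid shows at about (574,380). I'm going down on it.

Request:
step_arm(commands=[0,0,0.014,0,0,0,0,0,0.028,0,0,0,0,0,0.042,0,0,0,0,0,0.055,0,0,0,0,0,0.067,0,0,0,0,0,0.079,0,0,0,0,0,0.09,0,0,0,0,0,0.099,0,0,0,0,0,0.104,0,0,0,0,0,0.104,0,0,0])

```text
t: 14.3
tcp_pos: [0.4775, -0.2266, 0.0156]
tool_rot: [0.707, 0.707, -0.0, -0.001]
force: [-0.7, 0.3, 0.5]
finger_gap: 0.999
gripper_force: 0.0
```

Request:
step_arm(commands=[0,0,0,0,0,0,0,0,0,0,0,0,0,0,0,0,0,0,0,0,0,0,0,0,0,0,0,0,0,0,0,0,0,0,0,0,0,0,0,0,0,0,0,0,0,0,0,0,0,0,0,0,0,0,0,0,0,0,0,0], jaw=0)

```text
t: 15.3
tcp_pos: [0.4782, -0.2271, 0.017]
tool_rot: [0.707, 0.707, 0.0, 0.001]
force: [0.3, 1.4, 5.6]
finger_gap: 0.623
gripper_force: 46.6
```

Request:
step_arm(commands=[0,0,-0.005,0,0,0,0,0,-0.015,0,0,0,0,0,-0.03,0,0,0,0,0,-0.05,0,0,0,0,0,-0.07,0,0,0,0,0,-0.09,0,0,0,0,0,-0.11,0,0,0,0,0,-0.125,0,0,0,0,0,-0.133,0,0,0,0,0,-0.135,0,0,0])

```text
t: 16.3
tcp_pos: [0.4781, -0.2269, 0.1524]
tool_rot: [0.707, 0.707, 0.0, 0.001]
force: [-0.3, 0.3, -1.9]
finger_gap: 0.62
gripper_force: 46.6
```

Request:
step_arm(commands=[0.01,0,0,0,0,0,0.03,-0.001,0,0,0,0,0.06,-0.003,0,0,0,0,0.095,-0.004,0,0,0,0,0.13,-0.006,0,0,0,0,0.165,-0.008,0,0,0,0,0.2,-0.009,0,0,0,0,0.235,-0.011,0,0,0,0,0.27,-0.013,0,0,0,0,0.3,-0.014,0,0,0,0])

```text
t: 17.3
tcp_pos: [0.4619, 0.0755, 0.1503]
tool_rot: [0.707, 0.707, -0.001, -0.001]
force: [0.7, 0.3, -2.0]
finger_gap: 0.626
gripper_force: 46.6
```

Request:
step_arm(commands=[0.03,-0.001,0,0,0,0,0.06,-0.003,0,0,0,0,0.085,-0.004,0,0,0,0,0.105,-0.005,0,0,0,0,0.12,-0.006,0.0,0,0,0,0.128,-0.006,0.01,0,0,0,0.1315,-0.006,0.025,0,0,0,0.1315,-0.006,0.045,0,0,0,0.1315,-0.006,0.06,0,0,0,0.1315,-0.006,0.07,0,0,0])

```text
t: 18.3
tcp_pos: [0.4562, 0.2043, 0.0791]
tool_rot: [0.707, 0.707, -0.002, -0.001]
force: [0.1, 0.2, -1.1]
finger_gap: 0.62
gripper_force: 46.6
```

Request:
step_arm(commands=[0,0,0.01,0,0,0,0,0,0.02,0,0,0,0,0,0.03,0,0,0,0,0,0.04,0,0,0,0,0,0.048,0,0,0,0,0,0.053,0,0,0,0,0,0.057,0,0,0,0,0,0.059,0,0,0,0,0,0.06,0,0,0,0,0,0.06,0,0,0])

```text
t: 19.3
tcp_pos: [0.4579, 0.2047, 0.0214]
tool_rot: [0.707, 0.707, 0.0, 0.0]
force: [-0.5, -0.3, -1.6]
finger_gap: 0.624
gripper_force: 46.6
```

Request:
step_arm(commands=[0,0,0.0005,0,0,0,0,0,0.001,0,0,0,0,0,0.0015,0,0,0,0,0,0.002,0,0,0,0,0,0.0025,0,0,0,0,0,0.003,0,0,0,0,0,0.003,0,0,0,0,0,0.003,0,0,0,0,0,0.003,0,0,0,0,0,0.003,0,0,0])

```text
t: 20.3
tcp_pos: [0.4579, 0.2047, 0.019]
tool_rot: [0.707, 0.707, 0.0, 0.0]
force: [-0.1, -1.0, 5.1]
finger_gap: 0.621
gripper_force: 47.1
```

Contact is light, about 5 N, so I'll release, lift and move clear.

Request:
step_arm(commands=[0,0,0,0,0,0,0,0,0,0,0,0,0,0,0,0,0,0,0,0,0,0,0,0,0,0,0,0,0,0,0,0,0,0,0,0,0,0,0,0,0,0,0,0,0,0,0,0,0,0,0,0,0,0,0,0,0,0,0,0], jaw=100)

```text
t: 21.3
tcp_pos: [0.4578, 0.2047, 0.0183]
tool_rot: [0.707, 0.707, -0.0, -0.0]
force: [0.1, 0.5, -0.6]
finger_gap: 1.001
gripper_force: 0.0
```

Request:
step_arm(commands=[0,0,-0.005,0,0,0,0,0,-0.015,0,0,0,0,0,-0.03,0,0,0,0,0,-0.05,0,0,0,0,0,-0.07,0,0,0,0,0,-0.09,0,0,0,0,0,-0.11,0,0,0,0,0,-0.13,0,0,0,0,0,-0.145,0,0,0,0,0,-0.15,0,0,0])

```text
t: 22.3
tcp_pos: [0.4587, 0.2049, 0.1707]
tool_rot: [0.707, 0.707, 0.002, 0.001]
force: [0.4, 0.4, -1.1]
finger_gap: 1.0
gripper_force: 0.0
```

Request:
step_arm(commands=[-0.01,0,0,0,0,0,-0.03,0,0,0,0,0,-0.06,0,0,0,0,0,-0.09,0,0,0,0,0,-0.12,0,0,0,0,0,-0.15,0,0,0,0,0,-0.18,0,0,0,0,0,-0.2,0,0,0,0,0,-0.21,0,0,0,0,0,-0.21,0,0,0,0,0])

```text
t: 23.3
tcp_pos: [0.4574, -0.0064, 0.1678]
tool_rot: [0.708, 0.706, -0.0, -0.001]
force: [0.3, 0.0, -0.1]
finger_gap: 0.998
gripper_force: 0.0
```

```bash
python3 - <<'E'
from station import manip
import cv2,numpy as np
t=manip.snapshot('top')['pixels'];s=manip.snapshot('side')['pixels']
cv2.imwrite('pics/z3.png',cv2.resize(np.hstack([t,s]),(800,300),interpolation=cv2.INTER_AREA))
E
```

```text
(no output)
```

View pics/z3.png

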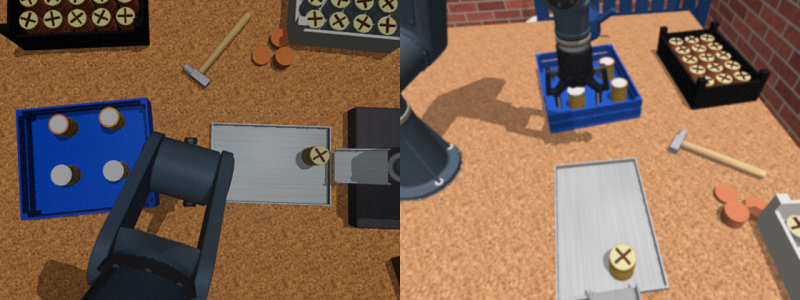

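The picture shows both tins upright in the crate, at about (65,175) and (115,170) in the top view. The open tin at (318,155) has not moved, and the arm is clear.

```bash
python3 -c "
from station import manip
print(manip.sign_off())"
```

```text
the job is handed in; nothing more can be done
None
```

Both lidded tins are standing upright on the crate floor beside the packed ones, the open tin was not disturbed, and the job was handed in at about 23 s with no verdict returned.

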